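# Load the fume extractor's sprung filter carrier and latch it down

### The job

Stand the two new blue filter cassettes upright in the spring-loaded carrier, one in each bay and down on its floor; then press the loaded carrier down and hold it until the red catch has slid fully over the yellow lug, and let go so that it stays latched. Leave the grey used cassette where it stands, keep the new ones upright, and do not knock over the red can.

Things in the scene. Friction and masses are not known exactly. Their poses are not given: they have to be found in the camera images.
- new_1: new filter cassette, blue frame, white pleats, black grip, 110 x 50 x 80 mm (own x, y, z) with a grip block 44 x 28 x 35 mm (x, y, z) centred on top, 115 mm high in all, about 0.45 kg. Stands upright on the bench. Origin: centre of its underside, z up; a half turn about z looks the same.
- new_2: second new filter cassette, the same as new_1; either may go in either bay. Blue frame, white pleats, black grip, 110 x 50 x 80 mm (own x, y, z) with a grip block 44 x 28 x 35 mm (x, y, z) centred on top, 115 mm high in all, about 0.45 kg. Stands upright on the bench. Origin: centre of its underside, z up; a half turn about z looks the same.
- used: used filter cassette to be left alone: grey frame, dark brown pleats, pale grip, 110 x 50 x 80 mm (own x, y, z) with a grip block 44 x 28 x 35 mm (x, y, z) centred on top, 115 mm high in all, about 0.45 kg. Stands upright on the bench. Origin: centre of its underside, z up; a half turn about z looks the same.
- housing: teal open-topped steel housing with yellow and black stripes, fixed to the bench, 182 x 168 mm (x -80 to 102, y +-84), rim 70 mm high, with the catch block behind it (x 102 to 152, y +-25, up to 96 mm high). Origin: on the bench under the centre of the carrier; its x points to the catch, z up.
- carrier (a joint): how far the carrier has sunk, m: 0 up (start), 0.038 on its bottom stop. It moves only straight down against a damped spring: 2 N to start, then 0.45 N per mm; the weight of one cassette sinks it 3 to 8 mm, of both 10 to 21 mm. The catch passes once it is 0.030 down; latched it stays near 0.030. Press anywhere on a cassette's top: some 4 to 12 N beyond their weight.
- bay_a (a point): centre of the floor of the bay on the housing's +y side, moving with the carrier; axes as the housing's. The carrier is an aluminium tray 136 x 144 mm (x, y) with two bays, each 120 mm long (x) and 60 mm wide (y), walls and divider 8 mm thick, 30 mm above its floor. When up, its floor is 75 mm and its wall tops 105 mm above the bench.
- bay_b (a point): the same for the bay on the housing's -y side
- catch (a joint): how far the red catch bolt has slid towards the carrier, m: near 0 free (start), 0.014 fully over the yellow lug at the carrier's +x end. Sprung and damped: its tip rests against the lug until the carrier is 0.030 down, then it slides over by itself in about 0.7 s, so hold the carrier down for over 1 s.
- catch_tip (a point): top edge of the red bolt's tip, 16 mm wide; bolt 70 mm long with an upright round knob on its outer end. It needs no touching.
- can: bystander: red can, 62 mm in diameter, 140 mm high; origin at the centre of its underside

How it is judged:
On the way, in this order (a step that is already met when the one before it is completed fails the run):
1. both new cassettes stand in the carrier, one in each bay, with the catch not yet engaged (((horizontal distance between new_1 and bay_a below 0.011 m and z of new_1 in the frame of bay_a between -0.006 and 0.006 m and angle between each of new_1, new_2's own z axis and vertical below 0.08 rad and horizontal distance between new_2 and bay_b below 0.011 m and z of new_2 in the frame of bay_b between -0.006 and 0.006 m) or (horizontal distance between new_1 and bay_b below 0.011 m and z of new_1 in the frame of bay_b between -0.006 and 0.006 m and angle between each of new_1, new_2's own z axis and vertical below 0.08 rad and horizontal distance between new_2 and bay_a below 0.011 m and z of new_2 in the frame of bay_a between -0.006 and 0.006 m)) and value of joint catch below 0.006 m), for 0.2 s.
2. the carrier is pressed down and the catch has slid fully over the lug (((horizontal distance between new_1 and bay_a below 0.011 m and z of new_1 in the frame of bay_a between -0.006 and 0.006 m and angle between each of new_1, new_2's own z axis and vertical below 0.08 rad and horizontal distance between new_2 and bay_b below 0.011 m and z of new_2 in the frame of bay_b between -0.006 and 0.006 m) or (horizontal distance between new_1 and bay_b below 0.011 m and z of new_1 in the frame of bay_b between -0.006 and 0.006 m and angle between each of new_1, new_2's own z axis and vertical below 0.08 rad and horizontal distance between new_2 and bay_a below 0.011 m and z of new_2 in the frame of bay_a between -0.006 and 0.006 m)) and value of joint catch above 0.01 m and value of joint carrier above 0.026 m), for 0.2 s.
At the end, for the whole second after the job is handed in: One new cassette in each bay: each origin within 11 mm horizontally and 6 mm in height of its bay's floor centre, tilted less than 0.08 rad and at rest (under 0.02 m/s); the catch engaged by more than 10 mm and the carrier latched more than 26 mm down (all of step 2 and linear speed of each of new_1, new_2 below 0.02 m/s); the robot touches nothing.
It fails at once if the used cassette is moved more than 30 mm (distance of used from where it was at the start of the episode above 0.03 m).
It fails at once if a new cassette is tipped by more than 0.6 rad (angle between any of new_1, new_2's own z axis and vertical above 0.6 rad).
It fails at once if the used cassette or the red can is knocked over (angle between any of used, can's own z axis and vertical above 0.5 rad).
It also fails if it takes over 72 s, if anything falls off the work surface, if the arm or the gripper's body presses on something with over 40 N, if the wrist force passes 120 N, or if a joint passes its speed limit or range.

### The arm

A 6-joint arm with a two-finger parallel gripper is mounted at the origin on the work surface. World frame = base frame: x ahead of the robot, y to its left, z up, the work surface at z = 0. Lengths are in m, angles in rad, forces in N, time in s.
With the tool pointing down it reaches from about 0.375 to 0.925 m from the base axis. Payload 5.7 kg.
Tool frame: the origin (TCP) lies at the very end of the fingers, on their centre line; the grasp point (between the pads) lies r.grip_depth behind it (r.grip_depth is the distance from the TCP to the grasp point, in m); z points along the fingers, y is the line along which they close (so a half turn about z gives the same grasp; the last joint's range is limited). The gripper opens to 85 mm and grips with 20 to 120 N. Pads are 22 mm wide; open, the fingers measure 114 mm over their backs; the gripper's body (76 mm by 85 mm) begins 54 mm behind the grasp point. The pads swing forward as they close: fully open they stand 13 mm farther back than shut.
Start: joints at [1.04, 0.359, 1.51, -0, 1.272, -0.115], TCP at [0.242, 0.549, 0.231] pointing down, gripper open.
Joint ranges: [-2.97, 2.97], [-1.01, 2.36], [0.21, 2.38], [-0.96, 4.11], [0.2, 2.71], [-2.98, 2.98]. Speed limits (rad/s): [2.39, 2.39, 3.14, 3.14, 3.14, 3.14].

### API

Orientations are given as a rotation vector (axis times angle).
In Python, from workcell import r, grip, inverse_kinematics, sense, vision, order, cut_out, landmark_of gives the robot as it stands. Calls block until the motion is done:
- r.move_ptp(position, orientation): joint-space move of the TCP to a pose.
- r.line_to(position, orientation=None, vel=0.15): straight line of the TCP; orientation=None keeps the orientation; vel is the mean speed in m/s.
- r.movej(angles): joint-space move.
- grip(opening, force=None): opening from 0.0 (shut) to 1.0 (fully open); force is the grip in N (None keeps the last); returns when the fingers have stopped.
- r.hold(seconds).
- inverse_kinematics(position, orientation): joint angles nearest the present ones, or None.
- sense(): the state.
- vision.grab_frame(name): name is "side" or "top" or "wrist"; returns the picture (480x640x3 uint8, blue, green, red); there is no depth.
- vision.camera_params(name): a dict with "mtx" (3x3 intrinsics, pixels), "k1" (the pictures are not rectified: a ray, as slopes to the right and down, at radius r is drawn at 1 + k1 r^2 times it, then the intrinsics apply), "pose" (4x4, takes a point from camera to world coordinates). Camera axes: x right, y down, z forward; pixel columns grow to the right and rows downward; lengths in m; the calibration is good to about 2 mm. A picture is of the moment at which its call begins: read the wrist's pose just before it. camera_params takes no time and is no camera call; for the wrist camera it gives the pose at the moment of the call.
A pose or a line that the arm cannot do raises r.MotionError and nothing moves.
- order.close_job(): hands the job in; it is judged then, once.
Trained networks look in the newest picture that a camera, given by its name, has taken for a name from the list of things; names that differ only in an ending like _2 or _b are one class to them, and where a whole thing is asked for, a point or a joint stands for the part that bears it (a point fixed in the world has none). Each returns a list of dicts, best first, with "confidence" (0 to 1); they miss things now and then, are a little off and sometimes report something else, mostly with a low value. They report only what shows in the picture. A call takes as long as a camera call.
- cut_out(thing, camera): "region" (480x640 bool, what is visible of it) and "rect" ([left, top, width, height] as shares, 0 to 1, of the picture: columns of its width, rows of its height, round what is visible of it).
- landmark_of(thing, camera): "xy" ([column, row] as shares, 0 to 1, of the picture: columns of its width, rows of its height: a listed point, or the origin of a listed thing).
The state is a dict: "clock": time; "qpos": joint angles; "joint_vel": joint speeds; "joint_efforts": joint torques, N m; "position": TCP position; "tcp_rot": TCP orientation; "force": force on the tool from outside, world axes, zero at the start; "wrist_torque": the same for the moment, N m; "opening": opening from 0.0 (shut) to 1.0 (fully open); "finger_force": force on a finger pad.
Only numpy, scipy, OpenCV 4.12 (cv2) and the standard library are available. Lean on these libraries where they do the work, as an engineer would, in place of code of your own. Each camera call takes 0.05 s, during which the arm holds its last target. There are 200 camera calls.

## Working session

There is one attempt and no reset: what is moved stays moved. The work goes in short steps, each a Python script; the robot and the scene stay as the last script left them, time stands still between calls to the robot, and variables do not carry over. Pictures are saved under pics/ and viewed, at most 10 in all, crops included, and the job is handed in when it is done.

```bash
ls; mkdir -p pics; python3 - <<'E'
from workcell import r, grip, inverse_kinematics, sense, vision, order, cut_out, landmark_of
import cv2, numpy as np
print(r.grip_depth, sense())
ims=[]
for c in ("top","side"):
    im=vision.grab_frame(c); cv2.imwrite(f"pics/{c}0.png",im)
    p=vision.camera_params(c); print(c,np.round(p["mtx"],1).tolist(),p["k1"],np.round(p["pose"],3).tolist())
    for t in ("new_1","used","housing","carrier","bay_a","bay_b","catch_tip","can"):
        print(t,"LM",[(np.round(np.array(d["xy"])*[640,480],1).tolist(),round(d["confidence"],2)) for d in landmark_of(t,c)])
        if t in("new_1","used","can"): print(t,"CUT",[(np.round(np.array(d["rect"])*[640,480,640,480]).tolist(),round(d["confidence"],2)) for d in cut_out(t,c)])
E
```

```text
pics
0.0187 {'clock': 0.0, 'qpos': array([ 1.03989024e+00,  3.59491115e-01,  1.51145496e+00,  2.35037950e-05,
        1.27247338e+00, -1.15110061e-01]), 'joint_vel': array([-1.62967465e-03, -3.88857189e-05, -5.34016546e-05,  1.06087770e-05,
       -1.57967844e-04,  1.62811283e-03]), 'joint_efforts': array([-1.40092227e-03, -5.27617979e+01, -2.78615463e+01, -2.84230773e-04,
        1.32423925e-02, -4.86340662e-05]), 'position': array([0.24200858, 0.54828357, 0.23045327]), 'tcp_rot': array([-6.48322453e-01, -3.07335293e+00,  2.70941831e-03]), 'force': array([ 0.37281575, -0.93328105, -0.47847038]), 'wrist_torque': array([0.00433151, 0.04624115, 0.02082078]), 'finger_force': 0.0, 'opening': 1.0011286976316165}
top [[516.9, 0.0, 316.4], [0.0, 516.9, 234.2], [0.0, 0.0, 1.0]] -0.0971162236784341 [[-0.004, -0.987, 0.158, 0.39], [-1.0, -0.0, -0.028, 0.038], [0.028, -0.158, -0.987, 1.091], [0.0, 0.0, 0.0, 1.0]]
new_1 LM [([191.8, 312.4], 0.6), ([260.1, 280.7], 0.59), ([435.0, 188.5], 0.22)]
new_1 CUT [([240.0, 251.0, 37.0, 59.0], 0.87), ([161.0, 283.0, 53.0, 58.0], 0.73)]
used LM [([232.1, 209.4], 0.7)]
used CUT [([210.0, 171.0, 36.0, 64.0], 0.63)]
housing LM [([412.3, 235.9], 0.89)]Traceback (most recent call last):
  File "<stdin>", line 9, in <module>
ValueError: it knows: bay, can, catch_tip, housing, new, used
```

```bash
cat > h.py <<'E'
from workcell import r, grip, inverse_kinematics, sense, vision, order, cut_out, landmark_of
import cv2, numpy as np
from scipy.spatial.transform import Rotation as R
def ray(c,uv,P=None):
    p=P or vision.camera_params(c); K=np.array(p["mtx"]); T=np.array(p["pose"])
    uv=np.atleast_2d(uv).astype(float)
    d=(uv-K[:2,2])/[K[0,0],K[1,1]]; u=d.copy()
    for _ in range(15): u=d/(1+p["k1"]*(u**2).sum(1,keepdims=True))
    return T[:3,3], np.c_[u,np.ones(len(u))]@T[:3,:3].T
def at_z(c,uv,z,P=None):
    o,d=ray(c,uv,P); return (o+d*((z-o[2])/d[:,2:]))[:,:2]
def proj(c,X,P=None):
    p=P or vision.camera_params(c); K=np.array(p["mtx"]); T=np.array(p["pose"])
    q=(np.atleast_2d(X)-T[:3,3])@T[:3,:3]; s=q[:,:2]/q[:,2:]
    return s*(1+p["k1"]*(s**2).sum(1,keepdims=True))*[K[0,0],K[1,1]]+K[:2,2]
E
python3 - <<'E'
from h import *
a=cv2.imread("pics/top0.png"); b=cv2.imread("pics/side0.png") if __import__("os").path.exists("pics/side0.png") else vision.grab_frame("side")
vision.grab_frame("top")
for c in ("top","side"):
    if c=="side": b=vision.grab_frame("side"); print(np.round(vision.camera_params(c)["pose"],3).tolist())
    for t,z in (("new_1",0),("used",0),("housing",0),("bay_a",.075),("catch_tip",.09),("can",0)):
        for d in landmark_of(t,c):
            uv=np.array(d["xy"])*[640,480]; print(c,t,uv.round(1),round(d["confidence"],2),at_z(c,uv,z).round(3))
cv2.imwrite("pics/both.png",cv2.resize(np.vstack([a[80:400],b[80:400]]),None,fx=.9375,fy=.9375))
cv2.imwrite("pics/topcrop.png",cv2.resize(a[150:360,140:500],None,fx=2.2,fy=2.2,interpolation=cv2.INTER_CUBIC))
print(sense()["clock"])
E
```

```text
top new_1 [192.8 314.8] 0.92 [[0.395 0.266]]
top new_1 [262.7 281.9] 0.71 [[0.464 0.12 ]]
top used [230.1 206.8] 0.86 [[0.625 0.193]]
top housing [413.4 233. ] 0.98 [[ 0.568 -0.203]]
top bay_a [404.5 222.7] 0.85 [[ 0.577 -0.169]]
top bay_a [433.4 234.3] 0.68 [[ 0.553 -0.227]]
top catch_tip [434.1 186.5] 0.56 [[ 0.649 -0.229]]
top can [284.6 170. ] 0.75 [[0.707 0.076]]
[[0.853, -0.334, 0.401, 0.169], [-0.522, -0.552, 0.65, -0.648], [0.004, -0.764, -0.645, 0.732], [0.0, 0.0, 0.0, 1.0]]
side new_1 [239.  251.2] 0.77 [[0.459 0.132]]
side new_1 [188.1 225.7] 0.72 [[0.397 0.27 ]]
side used [292.6 213.3] 0.96 [[0.621 0.187]]
side housing [373.  339.1] 0.88 [[ 0.563 -0.205]]
side bay_a [382.4 325.8] 0.92 [[ 0.552 -0.236]]
side bay_a [370.5 297.4] 0.85 [[ 0.572 -0.175]]
side catch_tip [384.  323.5] 0.51 [[ 0.548 -0.243]]
side catch_tip [423.4 293.5] 0.5 [[ 0.646 -0.225]]
side can [346.9 232.8] 0.89 [[0.688 0.064]]
1.05
```

View pics/topcrop.png

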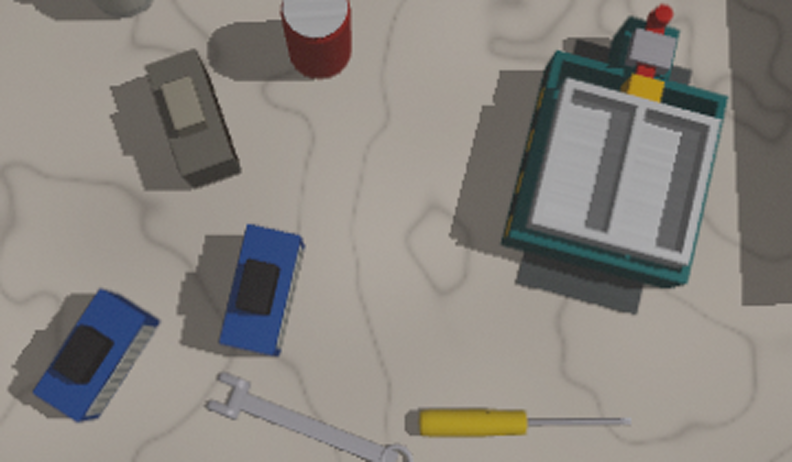

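View pics/both.png

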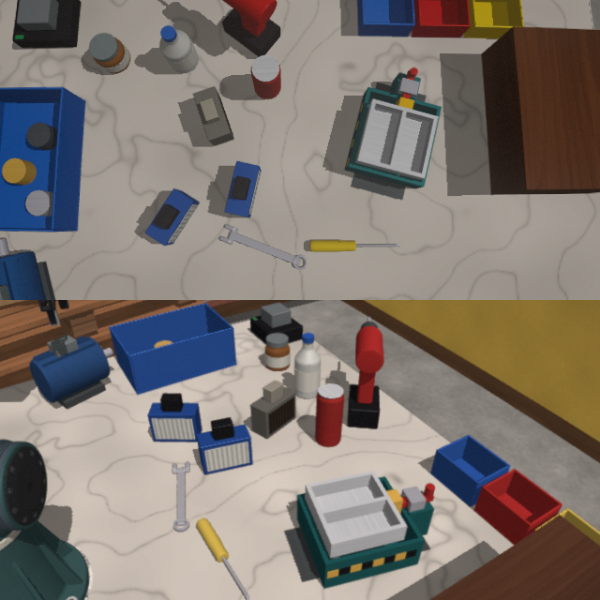

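```bash
cat > fit.py <<'E'
from h import *
from scipy.optimize import minimize
S=4
def box(sx,sy,z0,z1): return np.array([[a*sx/2,b*sy/2,z] for a in(-1,1) for b in(-1,1) for z in(z0,z1)])
CAS=[box(.11,.05,0,.08),box(.044,.028,.08,.115)]; TRAY=[box(.136,.144,.07,.105)]
def sil(model,q,c,P):
    m=np.zeros((480*S,640*S),np.uint8); Rz=R.from_euler("z",q[2]).as_matrix()
    for b in model:
        uv=(proj(c,b@Rz.T+[q[0],q[1],0],P)+.5)*S-.5
        cv2.fillConvexPoly(m,cv2.convexHull((uv*16).astype(np.int32)),1,shift=4)
    return m
def fit(model,obs,q0):
    obs=[(c,cv2.resize(m.astype(np.uint8),None,fx=S,fy=S,interpolation=cv2.INTER_NEAREST),vision.camera_params(c)) for c,m in obs]
    def cost(q):
        f=0
        for c,m,P in obs:
            s=sil(model,q,c,P); f-=np.count_nonzero(s&m)/np.count_nonzero(s|m)/len(obs)
        return f
    rs=[minimize(cost,[*q0[:2],y],method="Nelder-Mead",options=dict(xatol=2e-4,fatol=1e-4,maxiter=120,initial_simplex=[[q0[0],q0[1],y],[q0[0]+.01,q0[1],y],[q0[0],q0[1]+.01,y],[q0[0],q0[1],y+.15]])) for y in q0[2]]
    b=min(rs,key=lambda r:r.fun); return b.x,b.fun
E
python3 - <<'E'
from fit import *
ims={c:vision.grab_frame(c) for c in("top","side")}
guess={"new_1":[(.462,.125,-.3),(.396,.268,-.6)],"used":[(.623,.19,.3)]}
M={}
for t,gs in guess.items():
    cuts={c:cut_out(t,c) for c in ims}
    for i,g in enumerate(gs):
        obs=[]
        for c in ims:
            P=vision.camera_params(c); u,v=proj(c,[g[0],g[1],.04],P)[0].round().astype(int)
            m=[d["region"] for d in cuts[c] if d["region"][max(0,v-4):v+5,max(0,u-4):u+5].mean()>.5]
            if m: obs.append((c,m[0]))
        ys=(g[2]-.25,g[2]+.1)
        print(t,i,fit(CAS,obs,(g[0],g[1],ys)),[ (o[0],fit(CAS,[o],(g[0],g[1],ys))) for o in obs])
obs=[]
for c,im in ims.items():
    P=vision.camera_params(c); hsv=cv2.cvtColor(im,cv2.COLOR_BGR2HSV)
    near=cv2.dilate(sil(TRAY,(.565,-.203,-.25),c,P),np.ones((41,41),np.uint8))[::S,::S]
    m=((hsv[...,1]<45)&(near>0)&(hsv[...,2]>60)).astype(np.uint8)
    m=cv2.morphologyEx(m,cv2.MORPH_OPEN,np.ones((3,3),np.uint8)); n,l,st,_=cv2.connectedComponentsWithStats(m)
    k=1+np.argmax(st[1:,4]); m=(l==k).astype(np.uint8); cs,_=cv2.findContours(m,cv2.RETR_EXTERNAL,cv2.CHAIN_APPROX_NONE)
    cv2.drawContours(m,cs,-1,1,-1); obs.append((c,m))
q,f=fit(TRAY,obs,(.565,-.203,(-.35,-.15))); print("tray",q,f,[fit(TRAY,[o],(.565,-.203,(-.35,-.15))) for o in obs])
out=[]
for c,m in obs:
    im=cv2.resize(ims[c],None,fx=2,fy=2); mm=cv2.resize(m,None,fx=2,fy=2,interpolation=0); ss=sil(TRAY,q,c,vision.camera_params(c))[::2,::2]
    for k,col in((mm,(0,0,255)),(ss,(0,255,0))): cv2.drawContours(im,cv2.findContours(k,0,2)[0],-1,col,1)
    u,v=proj(c,[.565,-.203,.09])[0].astype(int)*2; out.append(im[v-150:v+150,u-180:u+180])
cv2.imwrite("pics/tray.png",np.hstack(out)); print(sense()["clock"])
E
```

```text
new_1 0 (array([ 0.46038952,  0.12365534, -0.2229676 ]), np.float64(-0.9565984151546382)) [('top', (array([ 0.46013351,  0.12383028, -0.22100729]), np.float64(-0.955406911928651))), ('side', (array([ 0.46007251,  0.12296713, -0.22208316]), np.float64(-0.9594399698240476)))]
new_1 1 (array([ 0.40293136,  0.27437064, -0.55631444]), np.float64(-0.9467114021387475)) [('top', (array([ 0.40295145,  0.27431097, -0.55777748]), np.float64(-0.9681475541299118))), ('side', (array([ 0.40218574,  0.27403519, -0.55332021]), np.float64(-0.9287201469687691)))]
used 0 (array([0.6209875 , 0.19156682, 0.36902643]), np.float64(-0.9417891316943094)) [('top', (array([0.62141393, 0.1920837 , 0.36870021]), np.float64(-0.929654055304871))), ('side', (array([0.62076949, 0.19135347, 0.40254661]), np.float64(-0.9590648282949388)))]
tray [ 0.56289787 -0.20285741 -0.26514554] -0.9089907807185085 [(array([ 0.56298311, -0.2028492 , -0.27095604]), np.float64(-0.910990272102277)), (array([ 0.56305383, -0.20347592, -0.26265157]), np.float64(-0.9079980779427359))]
1.35
```

View pics/tray.png

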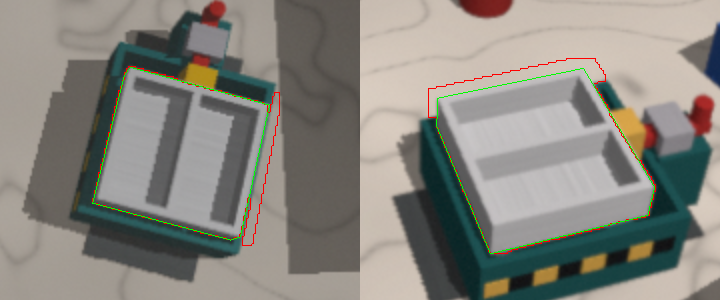

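```bash
cat >> h.py <<'E'
TRAYQ=(.563,-.203,-.266); GH=.085
def rot(a): return R.from_matrix(np.array([[-np.sin(a),np.cos(a),0],[np.cos(a),np.sin(a),0],[0,0,-1]]).T).as_rotvec()
def best(pos,a):
    o=[(np.abs(q[[0,5]]-sense()["qpos"][[0,5]]).max(),a+k) for k in(0,np.pi,-np.pi) if (q:=inverse_kinematics(pos,rot(a+k))) is not None and abs(q[5])<2.7]
    return rot(min(o)[1])
def bay(s): # s=+1 bay_a, -1 bay_b
    x,y,t=TRAYQ; return np.array([x-np.sin(t)*.034*s, y+np.cos(t)*.034*s])
def st(m): s=sense(); print(m,"t",round(s["clock"],2),"tcp",s["position"].round(4),"F",s["force"].round(1),"open",round(s["opening"],3),"ff",round(s["finger_force"],1),"q6",round(s["qpos"][5],2))
def pick(q):
    p=[q[0],q[1],.20]; o=best(p,q[2]); r.move_ptp(p,o); st("above")
    r.line_to([q[0],q[1],GH],o,vel=.12); st("at"); grip(0.0,45); st("gripped")
    r.line_to([q[0],q[1],.305],o,vel=.2); r.hold(.2); st("lifted")
def carry(s):
    b=bay(s); p=[*b,.305]; o=best(p,TRAYQ[2]); r.move_ptp(p,o); st("over"); return b,o
E
python3 - <<'E'
from h import *
pick((.4603,.1236,-.222)); b,o=carry(-1)
r.line_to([*b,.20],o,vel=.15); r.hold(.2); st("low")
for c in("top","side"): cv2.imwrite(f"pics/{c}1.png",vision.grab_frame(c))
a=[]
for c in("top","side"):
    u,v=proj(c,[*b,.15])[0].astype(int); a.append(cv2.resize(cv2.imread(f"pics/{c}1.png")[v-70:v+80,u-90:u+90],None,fx=2.2,fy=2.2,interpolation=2))
cv2.imwrite("pics/p1.png",np.hstack(a))
E
```

```text
above t 3.1 tcp [0.4604 0.1243 0.2001] F [-0.4  0.2  0.5] open 0.999 ff 0.0 q6 0.34
at t 4.21 tcp [0.4608 0.1237 0.0855] F [-0.6  0.4  0.2] open 1.003 ff 0.0 q6 0.34
gripped t 4.67 tcp [0.4609 0.1236 0.0856] F [ 0.3 -0.9  5.9] open 0.502 ff 46.9 q6 0.34
lifted t 6.12 tcp [0.4597 0.1235 0.304 ] F [ 0.4 -0.5 -4.3] open 0.503 ff 46.2 q6 0.34
over t 7.52 tcp [ 0.5541 -0.2344  0.305 ] F [ 0.5 -0.3 -2.7] open 0.503 ff 46.2 q6 -0.25
low t 8.57 tcp [ 0.5548 -0.2362  0.2012] F [ 0.4  0.5 -3.2] open 0.51 ff 46.2 q6 -0.25
```

View pics/p1.png

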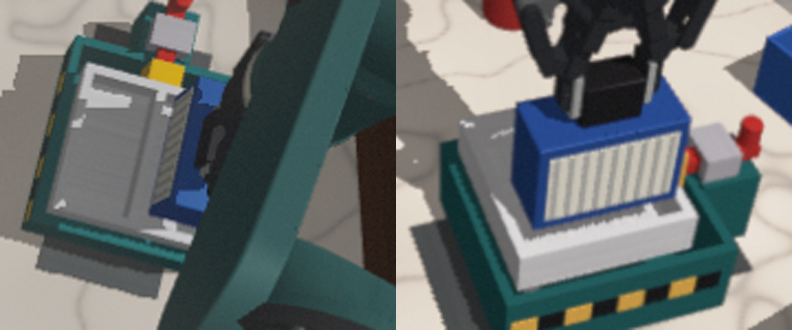

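The side view shows the cassette upright in the gripper, over the -y bay (side half about 605,150) and parallel to it. I'll insert it now.

```bash
cat >> h.py <<'E'
def insert(b,o,floor):
    for z in (.11,.10,.09,.08,floor):
        r.line_to([*b,z+GH],o,vel=.08); F=sense()["force"]; print(z,F.round(1))
        if F[2]>18 or np.hypot(*F[:2])>12: print("STOP"); return False
    return True
E
python3 - <<'E'
from h import *
b=bay(-1); o=sense()["tcp_rot"]
if insert(b,o,.070):
    grip(.85); st("released"); r.line_to([*b,.30],o,vel=.2)
    st("up"); pick((.4029,.2743,-.556)); b,o=carry(1)
    r.line_to([*b,.22],o,vel=.15); r.hold(.2); st("low")
    a=[]
    for c in("top","side"):
        im=vision.grab_frame(c); u,v=proj(c,[*b,.15])[0].astype(int); a.append(cv2.resize(im[v-70:v+80,u-90:u+90],None,fx=2.2,fy=2.2,interpolation=2))
    cv2.imwrite("pics/p2.png",np.hstack(a))
E
```

```text
0.11 [ 0.3  0.1 -3.3]
0.1 [ 0.3 -0.2 -4.5]
0.09 [-1.2  1.  -2.9]
0.08 [ 0.4 -0.7 -3. ]
0.07 [ 1.1 -1.  -0.5]
released t 10.42 tcp [ 0.554  -0.2358  0.1551] F [-0.8  0.5  0.6] open 0.853 ff 0.0 q6 -0.25
up t 11.29 tcp [ 0.5534 -0.2354  0.2988] F [-0.3 -0.4 -0.5] open 0.85 ff 0.0 q6 -0.25
above t 13.25 tcp [0.4036 0.274  0.2001] F [1.  0.7 1.1] open 0.854 ff 0.0 q6 1.01
at t 14.36 tcp [0.4034 0.2745 0.0855] F [-0.1 -0.5  0.7] open 0.849 ff 0.0 q6 1.01
gripped t 14.72 tcp [0.4033 0.2746 0.0857] F [-1.9 -0.3  6.5] open 0.507 ff 45.6 q6 1.01
lifted t 16.18 tcp [0.4024 0.274  0.304 ] F [-0.9  0.3 -3.8] open 0.508 ff 46.3 q6 1.01
over t 17.91 tcp [ 0.5719 -0.1691  0.305 ] F [-0.1 -0.8 -4.3] open 0.507 ff 46.3 q6 -0.14
low t 18.82 tcp [ 0.5728 -0.1705  0.2213] F [-1.  -0.3 -4. ] open 0.509 ff 46.3 q6 -0.14
```

View pics/p2.png

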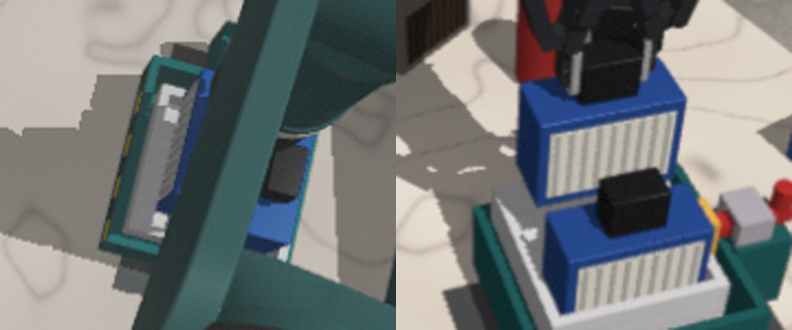

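Cassette one sits down in bay_b (side half about 635,245), and cassette two is upright above bay_a. Next I'll insert it, retract and verify.

```bash
python3 - <<'E'
from h import *
b=bay(1); o=sense()["tcp_rot"]
if insert(b,o,.062):
    grip(.85); st("released"); r.line_to([*b,.30],o,vel=.2); grip(0.0); 
    a=[]
    for c in("top","side"):
        im=vision.grab_frame(c); u,v=proj(c,[.563,-.203,.12])[0].astype(int); a.append(cv2.resize(im[v-70:v+80,u-90:u+90],None,fx=2.2,fy=2.2,interpolation=2))
        for t,z in(("new_1",.06),("bay_a",.06)): print(c,t,[(at_z(c,np.array(d["xy"])*[640,480],z)[0].round(3),round(d["confidence"],2)) for d in landmark_of(t,c)])
    cv2.imwrite("pics/p3.png",np.hstack(a)); print(bay(1),bay(-1)); st("end")
E
```

```text
0.11 [ 0.8  0.6 -5.2]
0.1 [ 0.2 -0.3 -3.3]
0.09 [ 0.2  0.5 -4.8]
0.08 [-0.   1.2 -3.4]
0.062 [ 1.7 -0.6 -1.3]
released t 20.98 tcp [ 0.5718 -0.1701  0.1472] F [ 1.  -0.4  0.4] open 0.849 ff 0.0 q6 -0.14
top new_1 [(array([ 0.567, -0.174]), 0.93)]
top bay_a [(array([ 0.58 , -0.171]), 0.59)]
side new_1 [(array([ 0.57 , -0.171]), 0.93), (array([ 0.553, -0.239]), 0.69), (array([ 0.531, -0.244]), 0.5)]
side bay_a [(array([ 0.556, -0.234]), 0.97), (array([ 0.551, -0.236]), 0.45)]
[ 0.57193772 -0.17019578] [ 0.55406228 -0.23580422]
end t 22.88 tcp [ 0.572  -0.1702  0.3   ] F [-0.5 -0.3 -0.5] open 0.003 ff 0.0 q6 -0.14
```

View pics/p3.png

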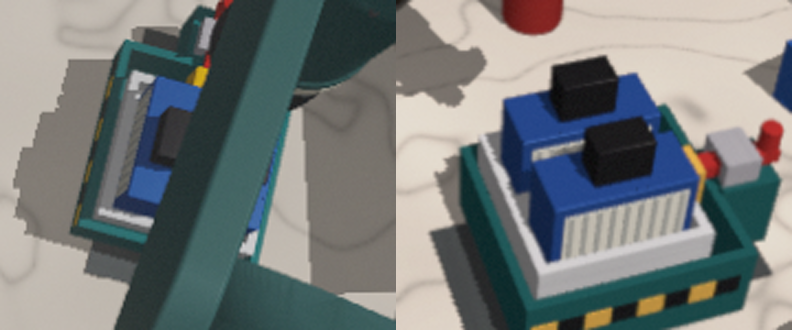

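Both cassettes stand level in their bays (side half about 585,120 and 620,190), and the bolt rests against the lug. Next I'll press.

```bash
python3 - <<'E'
from h import *
b=bay(1); o=sense()["tcp_rot"]
r.line_to([*b,.20],o,vel=.15)
for z in np.arange(.19,.1529,-.004).tolist()+[.1535]:
    r.line_to([*b,z],o,vel=.03); s=sense(); print(round(s["position"][2],4),s["force"].round(1))
    if s["force"][2]>25: break
r.hold(1.6); st("held")
r.line_to([*b,.20],o,vel=.04); r.line_to([*b,.30],o,vel=.2); q=sense()["qpos"].copy(); q[0]+=.7; r.movej(q); st("clear")
a=[]
for c in("top","side"):
    im=vision.grab_frame(c); cv2.imwrite(f"pics/{c}4.png",im); u,v=proj(c,[.573,-.203,.1])[0].astype(int); a.append(cv2.resize(im[v-70:v+80,u-90:u+90],None,fx=2.2,fy=2.2,interpolation=2))
    print(c,[(at_z(c,np.array(d["xy"])*[640,480],.045)[0].round(3),round(d["confidence"],2)) for d in landmark_of("new_1",c)])
cv2.imwrite("pics/p4.png",np.hstack(a))
E
```

```text
0.1899 [-0.4 -0.5 -0.3]
0.1857 [-0.9  0.8 -0.2]
0.1817 [ 0.6 -0.5  0.4]
0.1777 [-1.   0.7  0.2]
0.1739 [ 0.3 -0.2  0.3]
0.1701 [-0.7  0.5  2.5]
0.1662 [-1.  -0.3  4.2]
0.1624 [-1.  -0.2  5.5]
0.1587 [-1.9  1.1  8. ]
0.1549 [-2.4  0.7 10.4]
0.1546 [-2.3  0.1 10.6]
held t 28.58 tcp [ 0.5721 -0.1702  0.1546] F [-1.9  1.7 10.9] open 0.001 ff 5.3 q6 -0.14
clear t 32.06 tcp [0.5469 0.2371 0.2988] F [ 0.4 -0.8  0.1] open 0.001 ff 0.0 q6 -0.14
top [(array([ 0.568, -0.173]), 0.9), (array([ 0.56 , -0.234]), 0.78)]
side [(array([ 0.566, -0.174]), 0.88), (array([ 0.552, -0.234]), 0.83)]
```

View pics/p4.png

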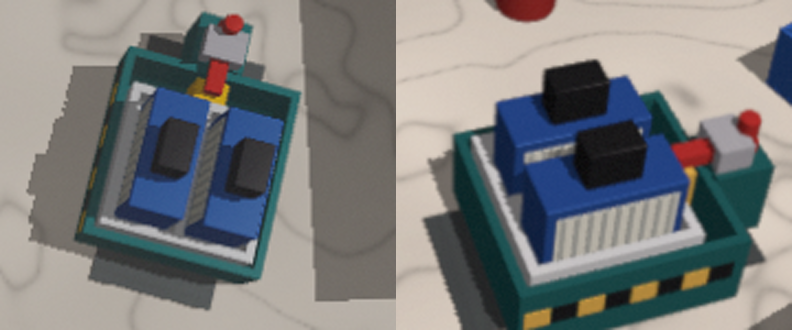

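The red bolt now lies over the yellow lug (top half about 215,77). The carrier is down near rim height and both cassettes are upright, with the robot clear.

```bash
python3 -c "
from h import *
print(order.close_job())"
```

```text
the job is handed in; nothing more can be done
None
```

The job is handed in: the last pictures show both new cassettes upright in their bays and the catch over the lug, with the arm clear at 32 s; the judge's result was not reported.

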